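Discard the used syringes through the sprung flap of the sharps bin

TASK

Throw the two used syringes that lie in the steel tray into the sharps bin, one at a time: push the bin's sprung flap down, hold it open while you let the syringe drop through the slot, then let the flap close behind it before you fetch the other. Leave the tweezers in the tray and the fresh syringe on the mouse pad, between tray and bin, where they are.

Things in the scene. Friction and masses are not known exactly. Their poses are not given: they have to be found in the camera images.
- sharps_bin: White plastic sharps bin, grey lid, fixed, 200 x 230 x 210 mm (x, y, height); origin at the centre of its underside, z up. Inside 170 x 200 mm, floor 5 mm up. The flat lid (14 mm thick) has a central slot, 120 mm along x by 180 mm along y, filled by the flap; hinge ears near y = +98 and -98 mm at the slot's +x edge stand 5 mm above the lid. Stands left or right, the tray on the other half.
- slot_centre (a point): Centre of the slot at the level of the lid's top, 210 mm above the worktop; axes as the bin's.
- flap (a joint): Angle of the bin's aluminium flap (rad): 0 shut, 1.45 fully open. 116 mm along x, 176 along y, 4 thick; shut, its top lies 2 mm below the lid's top. Hinged along the slot's +x edge (60 mm from slot_centre), it swings down into the bin. A spring shuts it: 0.1 N m when shut, 0.2 N m wide open (1 N at the free edge, 5 N at 40 mm from the hinge); a syringe's weight does not open it.
- flap_edge (a point): Middle of the free edge of the flap, on its top face; at the slot's -x side when shut. Moves with the flap.
- tray: Shallow steel instrument tray, fixed, 270 x 260 mm over its flanged rim, rim 14 mm high, floor 3 mm above the worktop; origin at the centre of its underside, z up.
- syringe_1: Used syringe in the tray, 121 mm long along its y (needle end +y, plunger -y), about along the tray's y; 22 mm wide and high at the flange (y = -32 mm), tapering to the needle end; 16 g. Grasp across its middle. Origin: middle of its length and width, 11 mm off its axis (underside as first laid; it may have rolled about its length, so its z need not point up).
- syringe_2: The other used syringe in the tray, alike.
- syringe_fresh: Fresh syringe of the same kind lying on the thin mouse pad between tray and bin, to be left alone.
- tweezers_tray: Thin steel tweezers, 121 mm long, 14 mm wide, 10 mm high, lying in the tray near its +y rim along the tray's x, to be left alone. Origin at the centre of the underside.

How it is judged:
By the outcome, as a careful person would: the job done as asked, in the order asked, and still so for the second after the job is handed in, with the robot touching nothing.
It also fails if it takes over 72 s, if anything falls off the work surface, if the arm or the gripper's body presses on something with over 40 N, if the wrist force passes 120 N, or if a joint passes its speed limit or range.

ROBOT

A 6-joint arm with a two-finger parallel gripper is mounted at the origin on a cart in front of the work surface, level with it; the furniture and walls round the work are solid. World frame = base frame: x ahead of the robot, y to its left, z up, the work surface at z = 0. Lengths are in mm, angles in degrees, forces in N, time in s.
With the tool pointing down it reaches from about 300 to 850 mm from the base axis. Payload 4.2 kg.
Tool frame: the origin (TCP) lies midway between the tips of the shut fingers; the grasp point (between the pads) lies 19 mm behind it (env.grasp_offset is the distance from the TCP to the grasp point, in mm); z points along the fingers, y is the line along which they close (so a half turn about z gives the same grasp; the last joint's range is limited). The gripper opens to 91 mm and grips with 3 to 60 N. Pads are 32 mm wide; open, the fingers measure 118 mm over their backs; the gripper's body (76 mm by 178 mm) begins 60 mm behind the grasp point.
Start: joints at [-68.984, 18.312, 89.639, -0, 72.044, -1.146], TCP at [216.91, -532.535, 213.976] pointing down, gripper open.
Joint ranges: [-177.97, 177.97], [-48.28, 115.42], [12.27, 149.76], [-77.06, 257.06], [2.81, 150.46], [-146.56, 146.56]. Speed limits (degrees/s): [147.25, 147.25, 180, 180, 180, 180].

INTERFACE

Orientations are given as [roll, pitch, yaw] about the fixed x, y, z axes, in that order (R = Rz(yaw) Ry(pitch) Rx(roll)).
In Python, from workcell import env, optics gives the robot as it stands. The module is installed in compiled form; this text tells all that it offers.
- The arm moves only by the tool send_rows, never from a script. Its argument "targets" is a list that holds one entry, the list of rows, each a list of 7 numbers: the turn, a rotation vector about the world's x, y, z scaled (see below), then the shift along the world's x, y, z scaled (see below), then the closure, from -1 (fully open) to 1 (shut). In form: [[[rx, ry, rz, x, y, z, gripper], ...]]. A call has 1 to 12 rows; each row shifts and turns the commanded pose from where the row before left it; what a row does not reach is not made up. The controller multiplies each number of a shift by 0.2 m and each number of a turn by pi/2 rad. A row lasts 1/10 s, in which the tool goes at most 50 mm and 8.59 degrees, less where a joint would pass 70% of its speed; a pose out of reach is approached as far as the arm can. A call with a number of a shift or a turn outside -1 to 1 is refused whole. A call with a gripper value outside its range is refused whole. The fingers move at their own pace and stop on an object; "grip_force" is the grip in N (left out, the last holds). Time passes only in rows, so rows that do not move let the fingers close. It gives the time, the measured TCP pose, the force, the opening and the grip force at its end, in the units of the state.
- env.state(): the state, without advancing time (a new reading comes with each control period).
- optics.grab_frame(name): name is "side" or "top" or "wrist"; returns (picture, depth): 420x560x3 uint8, red, green, blue; 420x560 float32, mm along the optical axis (not along the pixel's ray), 0 where there is no reading.
- optics.camera_info(name): a dict with "camera_matrix" (3x3 intrinsics, pixels), "R" (3x3) and "t" (3): a world point X has camera coordinates R X + t; the wrist camera has in their place "mount" (4x4, takes a point from camera to tool coordinates, whose origin is the TCP and whose axes are the flange's). Camera axes: x right, y down, z forward; pixel columns grow to the right and rows downward; lengths in mm; the calibration is good to about 2 mm. A picture is of the moment at which its call begins: read the wrist's pose just before it. camera_info takes no time and is no camera call.
- env.job_done(): hands the job in; it is judged then, once.
Trained networks look in the newest picture that a camera, given by its name, has taken for a name from the list of things; names that differ only in an ending like _2 or _b are one class to them, and where a whole thing is asked for, a point or a joint stands for the part that bears it (a point fixed in the world has none). Each returns a list of dicts, best first, with "conf" (0 to 1); they miss things now and then, are a little off and sometimes report something else, mostly with a low value. They report only what shows in the picture. A call takes as long as a camera call.
- optics.silhouettes(camera, name): "mask" (420x560 bool, what is visible of it) and "at" ([column, row] in pixels, amid what is visible of it).
- optics.place_of(camera, name): "at" ([column, row] in pixels: a listed point, or the origin of a listed thing).
The state is a dict: "time_s": time; "qpos": joint angles; "qvel": joint speeds; "effort": joint torques, N m; "ee_pos": TCP position; "ee_rot": TCP orientation; "force": force on the tool from outside, world axes, zero at the start; "torque": the same for the moment, N m; "gripper_width": finger opening in mm; "gripper_force": force on a finger pad.
Only numpy, scipy, OpenCV 4.12 (cv2) and the standard library are available. Lean on these libraries where they do the work, as an engineer would, in place of code of your own. Each camera call takes 0.05 s, during which the arm holds its last target. There are 200 camera calls.

## Working session

There is one attempt and no reset: what is moved stays moved. The work goes in short steps, Python scripts to look and compute and a tool call to move; the robot and the scene stay as the last step left them, time stands still between calls to the robot, and variables do not carry over. Pictures are saved under pics/ and viewed, at most 10 in all, crops included, and the job is handed in when it is done.

Besides the shell and the picture viewer there is one more tool, called after "Request:" as name(argument=value, ...) on one line, values as JSON. send_rows: Moves the arm, as the interface text tells. Its arguments: {"type":"object","properties":{"targets":{"type":"array"},"grip_force":{"type":"number"}},"required":["targets"]}

```bash
mkdir -p pics
cat > h.py <<'E'
import numpy as np, cv2
from workcell import env, optics
def save(cam,name):
    p,d=optics.grab_frame(cam); cv2.imwrite(f'pics/{name}.png',p[:,:,::-1]); return p,d
def w(cam,u,v,d):
    i=optics.camera_info(cam);K=np.array(i['camera_matrix'])
    c=np.linalg.inv(K)@np.array([u*1.,v,1.])*d
    return np.array(i['R']).T@(c-np.array(i['t']))
def cloud(cam,d,m):
    i=optics.camera_info(cam);K=np.array(i['camera_matrix'])
    v,u=np.nonzero(m&(d>0)); c=np.linalg.inv(K)@np.stack([u,v,np.ones(len(u))])*d[v,u]
    return (np.array(i['R']).T@(c-np.array(i['t'])[:,None])).T
E
python3 - <<'E'
from h import *
np.set_printoptions(precision=1,suppress=True)
print(env.state()['ee_rot'],env.state()['gripper_width'],env.grasp_offset)
for cam in ['top','side']:
    p,d=save(cam,cam+'1')
    for n in ['sharps_bin','flap','tray','syringe_1','tweezers_tray']:
        for s in optics.silhouettes(cam,n):
            c=cloud(cam,d,s['mask'])
            if len(c)<5: continue
            q=c[:,:2]; r=cv2.minAreaRect(q.astype(np.float32))
            print(cam,n,round(s['conf'],2),np.array(s['at']),len(c),'rect',np.array(r[0]),np.array(r[1]),round(r[2],1),'med',np.median(c,0),'z',np.percentile(c[:,2],[5,95]))
    for n in ['slot_centre','flap_edge','syringe_1']:
        for s in optics.place_of(cam,n):
            u,v=s['at'];print(cam,n,round(s['conf'],2),np.array(s['at']),w(cam,u,v,d[int(v),int(u)]))
E
```

```text
[-179.9   -0.    22.2] 91.37373003214705 18.8
top sharps_bin 0.83 [363.1 178.1] 4806 rect [ 520.7 -187.5] [217.3 783.3] 66.6 med [ 547.2 -171.   205.1] z [ 30.5 211. ]
top flap 0.79 [371.8 166.1] 1565 rect [ 424.9 -130.2] [146.5 514.3] 57.5 med [ 557.9 -218.2  206.3] z [202.  210.6]
top tray 0.66 [205.1 255.1] 7017 rect [537.3 281.7] [269.5 291.7] 87.3 med [526.6 285.5   2.9] z [-2.8 15.1]
top syringe_1 0.46 [207.6 266.3] 197 rect [479.2 273.3] [113.5  26. ] 86.6 med [475.4 282.6  16.1] z [ 5.3 22.9]
top slot_centre 0.64 [381.2 164.8] [ 544.3 -243.2  211.9]
top slot_centre 0.29 [301.4 234.8] [511.1  -3.8  17.1]
top flap_edge 0.75 [389.1 180.5] [167.9 -46.1 632.7]
top syringe_1 0.74 [211.  269.1] [472.8 275.2  15.3]
top syringe_1 0.65 [205.8 240.7] [569.8 270.8  19.2]
side sharps_bin 0.67 [334.2 166.9] 8428 rect [ 657.5 -399.8] [280.3 684. ] 33.4 med [ 513.6 -143.5  141.6] z [ 16.2 211.3]
side flap 0.72 [337.1 135.6] 959 rect [ 552.4 -241.4] [119.  187.2] 3.6 med [ 549.8 -236.2  209. ] z [207.2 211.4]
side tray 0.84 [208.8 292. ] 8788 rect [540.  271.6] [282.2 293.6] 87.5 med [527.4 286.9   4. ] z [ 1.5 15.7]
side syringe_1 0.74 [199.1 278.3] 306 rect [584.3 263.8] [ 32.7 122.8] 6.1 med [574.2 268.8  17.5] z [ 4.8 22.9]
side syringe_1 0.54 [231.2 294.3] 324 rect [478.8 274.3] [121.6  21.3] 87.7 med [476.6 277.9  17.9] z [ 9.6 22.7]
side syringe_1 0.26 [334.6 137.2] 936 rect [ 551.6 -238.3] [120.  182.3] 4.5 med [ 548.6 -234.1  209. ] z [207.2 211.4]
side tweezers_tray 0.51 [189.7 326.5] 26 rect [483.6 385.1] [ 9.7 22.8] 70.1 med [483.4 385.6  10.1] z [ 6.3 13.6]
side slot_centre 0.7 [334.7 130.6] [ 565.1 -266.6  208.5]
side flap_edge 0.94 [352.6 140.4] [ 487.6 -227.7  209.5]
side syringe_1 0.91 [231.  299.1] [471.4 283.8  13.1]
side syringe_1 0.7 [198.2 282.2] [570.4 278.1   9.5]
```

View pics/top1.png

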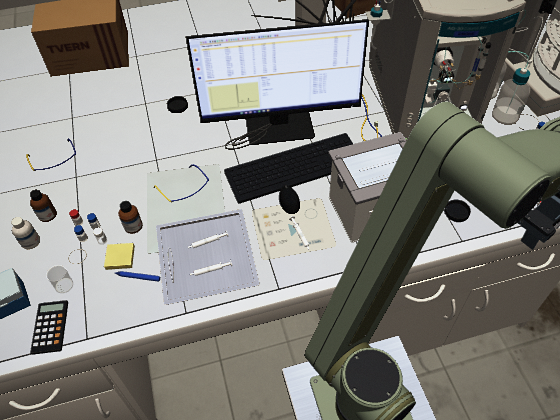

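View pics/side1.png

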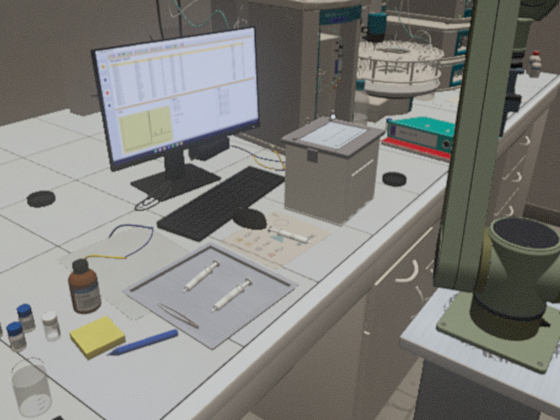

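The top and side views agree. The bin is on the right with its slot near (550,-238), free edge at x≈490 and hinge at x≈610. The tray is on the left, with its two syringes at x≈477 and x≈577 lying along y. The fresh syringe is on the pad at top pixel (300,233). I'll move above the tray with yaw 90.

Request:
send_rows(targets=[[[0,0,0.0628,0.0775,0.202,0.05,-0.1],[0,0,0.0628,0.0775,0.202,0.05,-0.1],[0,0,0.0628,0.0775,0.202,0.05,-0.1],[0,0,0.0628,0.0775,0.202,0.05,-0.1],[0,0,0.0628,0.0775,0.202,0.05,-0.1],[0,0,0.0628,0.0775,0.202,0.05,-0.1],[0,0,0.0628,0.0775,0.202,0.05,-0.1],[0,0,0.0628,0.0775,0.202,0.05,-0.1],[0,0,0.0628,0.0775,0.202,0.05,-0.1],[0,0,0.0628,0.0775,0.202,0.05,-0.1],[0,0,0.0628,0.0775,0.202,0,-0.1],[0,0,0.0628,0.0775,0.202,0,-0.1]]], grip_force=15)

```text
time_s: 2.1
ee_pos: [403.3, -46.0, 314.7]
ee_rot: [179.9, 0.0, 90.2]
force: [1.3, -0.7, -0.1]
gripper_width: 50.3
gripper_force: 0.0
```

Request:
send_rows(targets=[[[0,0,0,0.0775,0.202,0,-0.1],[0,0,0,0.0775,0.202,0,-0.1],[0,0,0,0.0775,0.202,0,-0.1],[0,0,0,0.0775,0.202,0,-0.1],[0,0,0,0.0775,0.202,0,-0.1],[0,0,0,0.0775,0.202,0,-0.1],[0,0,0,0.0775,0.202,0,-0.1],[0,0,0,0.0775,0.202,0,-0.1],[0,0,0,0,0,0,-0.1],[0,0,0,0,0,0,-0.1]]])

```text
time_s: 3.1
ee_pos: [526.8, 276.0, 313.2]
ee_rot: [-179.9, 0.1, 90.1]
force: [0.5, 0.6, 0.3]
gripper_width: 50.3
gripper_force: 0.0
```

```bash
cat >> h.py <<'E'
from scipy.spatial.transform import Rotation as Ro
def wcloud(d,m,s):
    i=optics.camera_info('wrist');K=np.array(i['camera_matrix']);M=np.array(i['mount'])
    v,u=np.nonzero(m&(d>0)); c=np.linalg.inv(K)@np.stack([u,v,np.ones(len(u))])*d[v,u]
    c=M[:3,:3]@c+M[:3,3:]
    return (Ro.from_euler('xyz',s['ee_rot'],degrees=True).as_matrix()@c).T+np.array(s['ee_pos'])
E
python3 - <<'E'
from h import *
np.set_printoptions(precision=1,suppress=True)
s=env.state();print(s['time_s'],s['ee_pos'],s['ee_rot'],s['gripper_width'])
print(np.array(optics.camera_info('wrist')['mount']))
p,d=save('wrist','w1')
for n in ['syringe_1','tweezers_tray','tray']:
    for o in optics.silhouettes('wrist',n):
        c=wcloud(d,o['mask'],s)
        if len(c)<5: continue
        r=cv2.minAreaRect(c[:,:2].astype(np.float32))
        hi=c[c[:,2]>7]
        line=cv2.fitLine(hi[:,:2].astype(np.float32),cv2.DIST_HUBER,0,.01,.01).ravel() if len(hi)>5 else 0
        print(n,o['conf'],np.array(o['at']),np.array(r[0]),np.array(r[1]),r[2],'line',line,'z',np.percentile(c[:,2],[5,50,98]),'y',c[:,1].min(),c[:,1].max())
for o in optics.place_of('wrist','syringe_1'):
    m=np.zeros((420,560),bool);u,v=map(int,o['at']);m[v,u]=1;print(o['conf'],o['at'],wcloud(d,m,s))
E
```

```text
3.1 [526.8 276.  313.2] [-179.9    0.1   90.1] 50.31209544678303
[[   0.    -1.    -0.2   67.1]
 [   1.     0.     0.     1.5]
 [  -0.    -0.2    1.  -170.8]
 [   0.     0.     0.     1. ]]
syringe_1 0.8 [246.5 172.7] [480.8 272.5] [ 20.2 119.2] 1.7058464288711548 line [  0.   -1.  482.5 273.9] z [ 9.1 18.4 23.8] y 213.19710766040296 332.1329380561411
syringe_1 0.76 [313.  181.5] [581.3 261.7] [ 19.4 118.7] 5.474212646484375 line [  0.1  -1.  579.5 262.5] z [ 3.2 18.4 24.1] y 202.25249437433442 320.5591030611146
syringe_1 0.73 [280.4 154.6] [536.8 278.5] [266.2 279.8] 86.59413146972656 line [  0.9  -0.4 530.3 341.4] z [ 1.8  3.4 15.6] y 142.7386041703547 419.26321209622813
tray 0.57 [279.7 158.7] [536.9 278.5] [266.  278.6] 87.07237243652344 line [  1.    0.2 544.  341.9] z [ 1.8  3.4 15.6] y 144.1389724137014 415.7815030255565
0.93 [313.4, 178.9] []
0.79 [250.0, 173.8] [[484.8 274.4  19.9]]
```

View pics/w1.png

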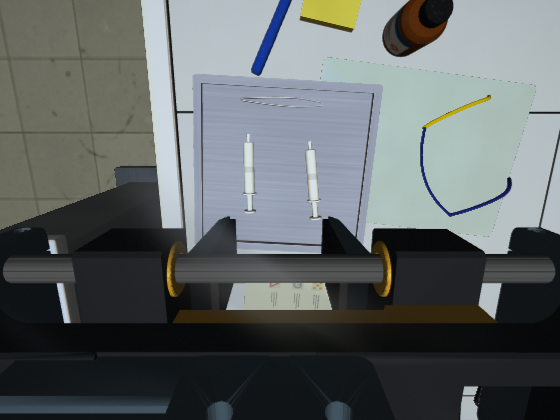

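The wrist view shows syringe A at (249,174), syringe B at (313,180) and the tweezers at (280,101). All heights fit the given sizes. I'll grasp A at (481.5,273).

Request:
send_rows(targets=[[[0,0,0.01,-0.0565,-0.004,-0.225,-0.1],[0,0,0.005,-0.0565,-0.004,-0.225,-0.1],[0,0,0,-0.0565,-0.004,-0.225,-0.1],[0,0,0,-0.0565,-0.003,-0.225,-0.1],[0,0,0,0,0,-0.225,-0.1],[0,0,0,0,0,-0.225,-0.1],[0,0,0,0,0,-0.07,-0.1],[0,0,0,0,0,-0.06,-0.1],[0,0,0,0,0,-0.04,-0.1],[0,0,0,0,0,-0.015,-0.1],[0,0,0,0,0,0,-0.1],[0,0,0,0,0,0,-0.1]]])

```text
time_s: 4.55
ee_pos: [482.4, 272.8, 8.0]
ee_rot: [179.9, -0.1, 91.3]
force: [0.5, 0.7, 0.6]
gripper_width: 50.2
gripper_force: 0.0
```

Request:
send_rows(targets=[[[0,0,0,0,0,0,1],[0,0,0,0,0,0,1],[0,0,0,0,0,0,1],[0,0,0,0,0,0,1],[0,0,0,0,0,0,1],[0,0,0,0,0,0,1]]])

```text
time_s: 5.15
ee_pos: [481.8, 272.5, 7.1]
ee_rot: [180.0, -0.0, 91.3]
force: [-0.6, -0.3, 1.0]
gripper_width: 19.3
gripper_force: 15.0
```

Request:
send_rows(targets=[[[0,0,0,0,0,0.1,1],[0,0,0,0,0,0.225,1],[0,0,0,0,0,0.225,1],[0,0,0,0,0,0.225,1],[0,0,0,0,0,0.225,1],[0,0,0,0,0,0.225,1],[0,0,0,0,0,0.2,1],[0,0,-0.016,0.05,-0.22,0,1],[0,0,0,0.05,-0.22,0,1]]])

```text
time_s: 6.05
ee_pos: [502.2, 184.4, 293.5]
ee_rot: [179.8, -0.1, 90.1]
force: [0.4, -1.1, -0.4]
gripper_width: 19.5
gripper_force: 15.0
```

Run:
```python
from h import *
np.set_printoptions(precision=1,suppress=True)
s=env.state();print(s['time_s'],s['ee_pos'],s['ee_rot'],s['gripper_width'])
for cam in ['top','side']:
    p,d=save(cam,cam+'2')
    c=cloud(cam,d,d>0)
    for lo,hi,l in [(200,222,'lid'),(209,222,'hi')]:
        k=c[(c[:,2]>lo)&(c[:,2]<hi)&(c[:,0]>430)&(c[:,0]<680)&(c[:,1]<-90)&(c[:,1]>-380)]
        r=cv2.minAreaRect(k[:,:2].astype(np.float32));print(cam,l,len(k),np.array(r[0]),np.array(r[1]),r[2],np.percentile(k,[2,98],axis=0))
    for n in ['flap']:
        for o in optics.silhouettes(cam,n):
            c=cloud(cam,d,o['mask']);r=cv2.minAreaRect(c[:,:2].astype(np.float32));print(cam,n,o['conf'],np.array(r[0]),np.array(r[1]),r[2])
    for n in ['slot_centre','flap_edge']:
        for o in optics.place_of(cam,n):
            u,v=o['at'];print(cam,n,round(o['conf'],2),np.array(o['at']),w(cam,u,v,d[int(v),int(u)]))
cv2.imwrite('pics/c2.png',cv2.resize(cv2.imread('pics/side2.png')[90:300,160:440],None,fx=2,fy=2))
```

```text
6.05 [502.2 184.4 293.5] [179.8  -0.1  90.1] 19.453469944679725
top lid 1254 [ 553.  -317.1] [ 91.4 206.8] 87.86531066894531 [[ 454.  -354.   201.6]
 [ 649.2 -279.6  212.8]]
top hi 328 [ 551.  -316.2] [ 84.5 201. ] 88.2395248413086 [[ 454.8 -351.3  209.1]
 [ 646.7 -278.   213.9]]
top flap 0.71 [ 341.8 -188.4] [ 81.8 594.8] 59.636383056640625
side lid 2530 [ 550.9 -238.3] [203.2 238.8] 2.6964995861053467 [[ 450.1 -349.5  201.4]
 [ 645.  -123.9  212.7]]
side hi 1591 [ 550.9 -239. ] [203.2 237.2] 2.6964995861053467 [[ 453.4 -350.7  209.1]
 [ 646.7 -127.7  213. ]]
side flap 0.59 [ 553.7 -240.8] [119.8 191.5] 3.0488109588623047
side flap 0.3 [ 678.7 -455.2] [324.3 779.6] 24.107925415039062
side slot_centre 0.6 [334.3 132.9] [ 561.4 -258.7  204.9]
side flap_edge 0.56 [356.  139.8] [ 484.5 -240.5  208.2]
```

View pics/c2.png

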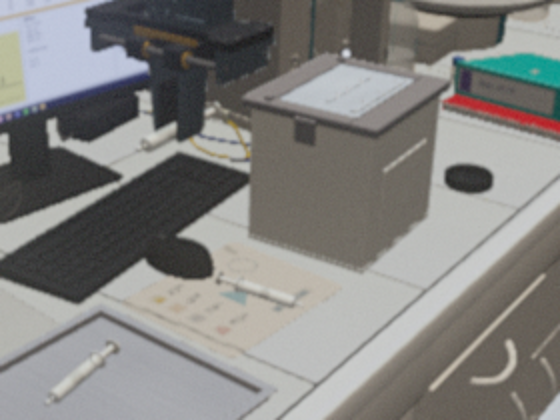

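The side crop shows syringe A hanging level between the fingers at (160,135), and B still in the tray. The lid rectangle gives the bin centre as (551,-239), yaw about 2.7°. I'll aim for (541,-239).

Request:
send_rows(targets=[[[0,0,0.01,0.0194,-0.212,0,1],[0,0,0.01,0.0194,-0.212,0,1],[0,0,0.01,0.0194,-0.212,0,1],[0,0,0,0.0194,-0.212,0,1],[0,0,0,0.0194,-0.212,0,1],[0,0,0,0.0194,-0.212,0,1],[0,0,0,0.0194,-0.212,0,1],[0,0,0,0.0194,-0.212,0,1],[0,0,0,0.0194,-0.212,0,1],[0,0,0,0.0194,-0.212,0,1],[0,0,0,0,0,-0.15,1],[0,0,0,0,0,-0.15,1]]])

```text
time_s: 7.65
ee_pos: [541.5, -240.3, 231.4]
ee_rot: [179.9, 0.0, 92.5]
force: [0.3, 1.1, 0.2]
gripper_width: 19.5
gripper_force: 15.0
```

Run:
```python
from h import *
s=env.state();print(s['time_s'],s['ee_pos'],s['ee_rot'],s['gripper_width'])
p,d=save('side','side3')
cv2.imwrite('pics/c3.png',cv2.resize(p[40:250,260:480,::-1],None,fx=2.5,fy=2.5))
```

```text
7.65 [ 541.50570605 -240.28216748  231.39187599] [1.79894599e+02 3.72691570e-02 9.25493023e+01] 19.548532973160174
```

View pics/c3.png

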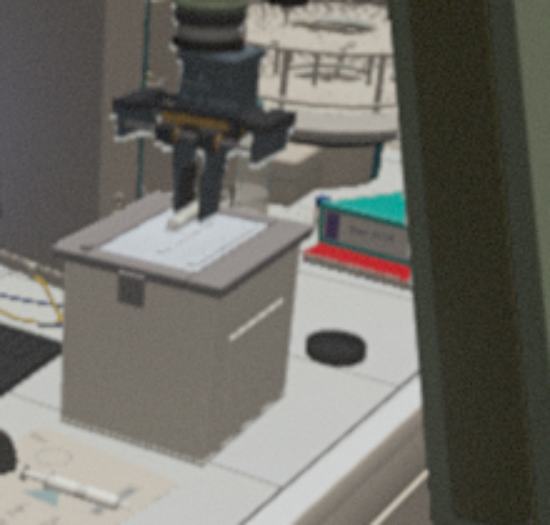

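The fingers and syringe at (190,215) are centred over the shut flap. I'll push down.

Request:
send_rows(targets=[[[0,0,0,0,0,-0.08,1],[0,0,0,0,0,-0.08,1],[0,0,0,0,0,-0.08,1],[0,0,0,0,0,-0.08,1],[0,0,0,0,0,-0.08,1],[0,0,0,0,0,0,1],[0,0,0,0,0,0,1]]])

```text
time_s: 8.4
ee_pos: [540.1, -238.7, 152.2]
ee_rot: [-179.9, -0.1, 92.7]
force: [-2.4, 0.3, 0.9]
gripper_width: 19.4
gripper_force: 17.1
```

Request:
send_rows(targets=[[[0,0,0,0,0,0,0.3],[0,0,0,0,0,0,0],[0,0,0,0,0,0,-0.2],[0,0,0,0,0,0,-0.2],[0,0,0,0,0,0,-0.2],[0,0,0,0,0,0,-0.2],[0,0,0,0,0,0,-0.2],[0,0,0,0,0,0,-0.2],[0,0,0,0,0,0,-0.2],[0,0,0,0,0,0,-0.2]]])

```text
time_s: 9.4
ee_pos: [540.5, -239.6, 152.0]
ee_rot: [180.0, 0.0, 92.6]
force: [-2.9, 0.3, 0.3]
gripper_width: 54.3
gripper_force: 1.3
```

Run:
```python
from h import *
s=env.state();print(s['time_s'],s['ee_pos'],s['force'],s['gripper_width'])
p,d=save('wrist','w4')
for o in optics.silhouettes('wrist','syringe_1'):
    c=wcloud(d,o['mask'],s);print(o['conf'],o['at'],np.median(c,0) if len(c) else 0)
```

```text
9.4 [ 540.49333525 -239.5811354   151.99246155] [-2.87610137  0.29636839  0.33621799] 54.288816865200566
0.82 [215.0, 176.0] [ 478.49692022 -222.7918155    20.66996277]
```

View pics/w4.png

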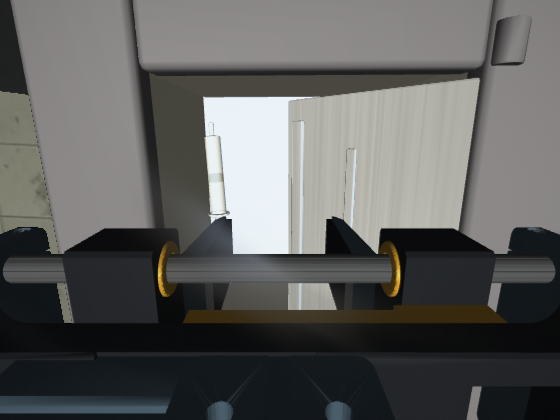

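The wrist view shows the flap held open (right) and the syringe on the bin floor at (215,176), z≈20. I'll rise and let the flap shut.

Request:
send_rows(targets=[[[0,0,0,0,0,0.1,-0.2],[0,0,0,0,0,0.1,-0.2],[0,0,0,0,0,0.1,-0.2],[0,0,0,0,0,0.1,-0.2],[0,0,0,0,0,0.15,-0.2],[0,0,0,0,0,0.15,-0.2],[0,0,0,0.005,0.22,0,-0.1],[0,0,0,0.02,0.22,0,-0.1],[0,0,0,0.02,0.22,0,-0.1],[0,0,0,0.02,0.22,0,-0.1],[0,0,0,0.02,0.22,0,-0.1],[0,0,0,0.02,0.22,0,-0.1]]])

```text
time_s: 10.7
ee_pos: [562.8, 26.9, 292.8]
ee_rot: [179.7, -0.1, 92.6]
force: [1.2, -0.8, 0.7]
gripper_width: 50.3
gripper_force: 0.0
```

Run:
```python
from h import *
np.set_printoptions(precision=1,suppress=True)
s=env.state();print(s['time_s'],s['ee_pos'],s['ee_rot'],s['gripper_width'])
p,d=save('side','side5');c=cloud('side',d,d>0)
k=c[(abs(c[:,0]-551)<50)&(abs(c[:,1]+239)<75)];print('flap z',len(k),np.percentile(k[:,2],[2,50,98]))
for o in optics.silhouettes('side','syringe_2'):
    k=cloud('side',d,o['mask']);print(o['conf'],o['at'],np.median(k,0))
```

```text
10.7 [562.8  26.9 292.8] [179.7  -0.1  92.6] 50.30923274797964
flap z 696 [206.9 209.2 212.4]
0.62 [199.2, 277.7] [574.3 263.3  17.6]
```

The flap is shut (z≈209). Next is syringe B at (580.5,262).

Request:
send_rows(targets=[[[0,0,0.01,0.0148,0.196,0,-0.1],[0,0,0.01,0.0148,0.196,0,-0.1],[0,0,0.007,0.0148,0.196,0,-0.1],[0,0,0,0.0148,0.196,0,-0.1],[0,0,0,0.0148,0.196,0,-0.1],[0,0,0,0.0148,0.196,0,-0.1],[0,0,0,0,0,-0.2,-0.1],[0,0,0,0,0,-0.225,-0.1],[0,0,0,0,0,-0.225,-0.1],[0,0,0,0,0,0,-0.1]]])

```text
time_s: 11.8
ee_pos: [576.1, 258.1, 155.7]
ee_rot: [-179.4, 0.2, 95.0]
force: [0.2, 0.5, -0.0]
gripper_width: 50.4
gripper_force: 0.0
```

Run:
```python
from h import *
np.set_printoptions(precision=1,suppress=True)
s=env.state();p,d=save('wrist','w6')
for o in optics.silhouettes('wrist','syringe_2'):
    c=wcloud(d,o['mask'],s)
    if len(c)<5: continue
    r=cv2.minAreaRect(c[:,:2].astype(np.float32));print(o['conf'],o['at'],np.array(r[0]),np.array(r[1]),r[2],np.median(c,0))
```

```text
0.6 [282.0, 190.8] [578.8 261.8] [ 21.4 119.7] 8.832180976867676 [580.6 262.5  18.6]
```

Request:
send_rows(targets=[[[0,0,0.01,0,0,-0.2,-0.1],[0,0,0,0,0,-0.2,-0.1],[0,0,0,0,0,-0.2,-0.1],[0,0,0,0,0,0,-0.1],[0,0,0,0,0,0,-0.1]]])

```text
time_s: 12.4
ee_pos: [581.7, 260.5, 44.8]
ee_rot: [179.7, -0.1, 95.9]
force: [0.4, -0.4, 1.5]
gripper_width: 50.3
gripper_force: 0.0
```

Request:
send_rows(targets=[[[0,0,0,-0.005,0,-0.08,-0.1],[0,0,0,0,0,-0.07,-0.1],[0,0,0,0,0,-0.03,-0.1],[0,0,0,0,0,0,-0.1],[0,0,0,0,0,0,1],[0,0,0,0,0,0,1],[0,0,0,0,0,0,1],[0,0,0,0,0,0,1],[0,0,0,0,0,0,1],[0,0,0,0,0,0,1]]])

```text
time_s: 13.4
ee_pos: [578.5, 259.7, 6.3]
ee_rot: [180.0, -0.0, 95.9]
force: [-0.4, 0.3, 1.0]
gripper_width: 19.3
gripper_force: 15.0
```

Request:
send_rows(targets=[[[0,0,0,0,0,0.1,1],[0,0,0,0,0,0.225,1],[0,0,0,0,0,0.225,1],[0,0,0,0,0,0.225,1],[0,0,0,0,0,0.225,1],[0,0,0,0,0,0.225,1],[0,0,0,0,0,0.2,1],[0,0,-0.007,-0.0156,-0.2,0,1],[0,0,-0.007,-0.0156,-0.2,0,1],[0,0,-0.007,-0.0156,-0.2,0,1],[0,0,-0.007,-0.0156,-0.2,0,1],[0,0,-0.007,-0.0156,-0.2,0,1]]])

```text
time_s: 14.6
ee_pos: [562.1, 58.2, 290.9]
ee_rot: [-180.0, 0.0, 92.8]
force: [0.7, -0.0, 0.3]
gripper_width: 19.5
gripper_force: 15.0
```

Request:
send_rows(targets=[[[0,0,0,-0.0156,-0.2136,0,1],[0,0,0,-0.0156,-0.2136,0,1],[0,0,0,-0.0156,-0.2136,0,1],[0,0,0,-0.0156,-0.2136,0,1],[0,0,0,-0.0156,-0.2136,0,1],[0,0,0,-0.0156,-0.2136,0,1],[0,0,0,-0.0156,-0.2136,0,1],[0,0,0,0,0,-0.15,1],[0,0,0,0,0,-0.15,1],[0,0,0,0,0,0,1],[0,0,0,0,0,0,1]]])

```text
time_s: 15.7
ee_pos: [540.8, -239.3, 231.2]
ee_rot: [-180.0, -0.0, 92.8]
force: [0.1, -0.2, 0.4]
gripper_width: 19.6
gripper_force: 15.0
```

Run:
```python
from h import *
p,d=save('side','side7')
cv2.imwrite('pics/c7.png',cv2.resize(p[40:250,260:480,::-1],None,fx=2.5,fy=2.5))
```

```text
(no output)
```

View pics/c7.png

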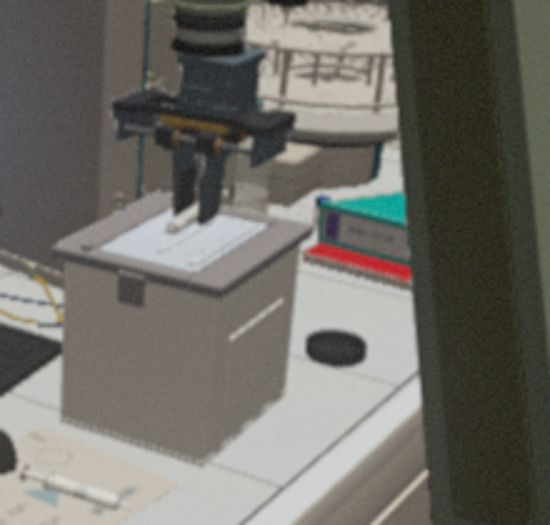

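Syringe B is held at (190,215) over the shut flap, and the fresh syringe at (75,490) hasn't moved. I'll use the same push and drop.

Request:
send_rows(targets=[[[0,0,0,0,0,-0.08,1],[0,0,0,0,0,-0.08,1],[0,0,0,0,0,-0.08,1],[0,0,0,0,0,-0.08,1],[0,0,0,0,0,-0.08,1],[0,0,0,0,0,0,1],[0,0,0,0,0,0,1]]])

```text
time_s: 16.45
ee_pos: [540.8, -239.3, 152.3]
ee_rot: [-180.0, 0.0, 92.8]
force: [-1.8, -0.0, 0.4]
gripper_width: 19.4
gripper_force: 17.2
```

Request:
send_rows(targets=[[[0,0,0,0,0,0,0.3],[0,0,0,0,0,0,0],[0,0,0,0,0,0,-0.2],[0,0,0,0,0,0,-0.2],[0,0,0,0,0,0,-0.2],[0,0,0,0,0,0,-0.2],[0,0,0,0,0,0,-0.2],[0,0,0,0,0,0,-0.2],[0,0,0,0,0,0,-0.2],[0,0,0,0,0,0,-0.2]]])

```text
time_s: 17.45
ee_pos: [540.8, -239.3, 150.9]
ee_rot: [-180.0, -0.0, 92.8]
force: [-3.4, -0.2, -0.5]
gripper_width: 54.3
gripper_force: 1.3
```

Run:
```python
from h import *
p,d=save('wrist','w8')
```

```text
(no output)
```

View pics/w8.png

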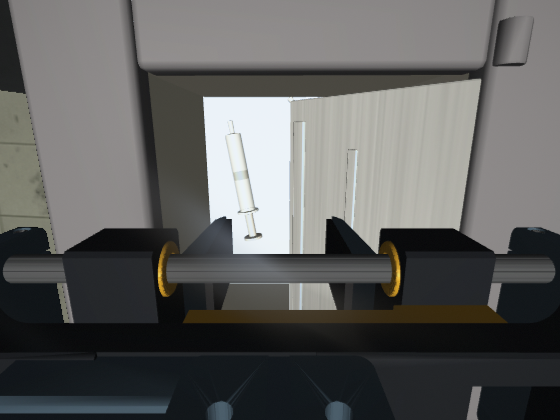

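One syringe lies on the bin floor at (240,180). The other has probably been nudged out of view inside the bin. I'll withdraw and check.

Request:
send_rows(targets=[[[0,0,0,0,0,0.1,-0.2],[0,0,0,0,0,0.1,-0.2],[0,0,0,0,0,0.1,-0.2],[0,0,0,0,0,0.1,-0.2],[0,0,0,0,0,0.15,-0.2],[0,0,0,0,0,0.15,-0.2],[0,0,0,-0.1,0.2,0,-0.2],[0,0,0,-0.1,0.2,0,-0.2],[0,0,0,-0.1,0.2,0,-0.2],[0,0,0,-0.1,0.2,0,-0.2],[0,0,0,0,0,0,-0.2],[0,0,0,0,0,0,-0.2]]])

```text
time_s: 18.7
ee_pos: [462.0, -78.7, 292.1]
ee_rot: [179.7, 0.0, 92.9]
force: [-0.4, -0.0, 0.2]
gripper_width: 54.9
gripper_force: 0.0
```

Run:
```python
from h import *
np.set_printoptions(precision=1,suppress=True)
print(env.state()['ee_pos'])
p,d=save('side','side9');c=cloud('side',d,d>0)
k=c[(abs(c[:,0]-551)<50)&(abs(c[:,1]+239)<75)];print('flap z',len(k),np.percentile(k[:,2],[2,50,98]))
for n in ['syringe_2','tweezers_tray']:
  for o in optics.silhouettes('side',n):
    k=cloud('side',d,o['mask']);print(n,o['conf'],o['at'],np.median(k,0))
```

```text
[462.  -78.7 292.1]
flap z 679 [207.  209.1 212.1]
tweezers_tray 0.66 [180.6, 317.4] [521.2 380.8   6.5]
```

View pics/side9.png

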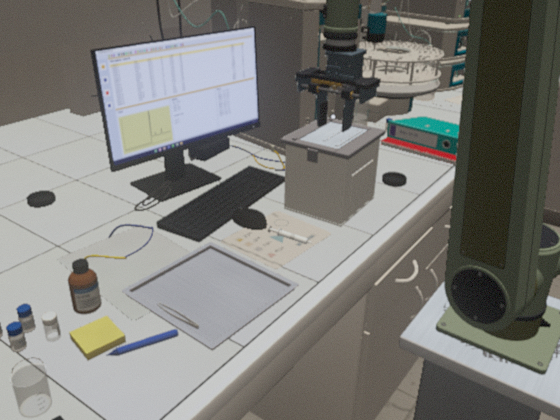

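The tray holds only the tweezers at (180,317). The fresh syringe is still on the pad at (290,237), the flap is shut and the arm is clear.

```bash
python3 -c "
from workcell import env
print(env.job_done())"
```

```text
the job is handed in; nothing more can be done
None
```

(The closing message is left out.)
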